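Pyramid of thin aluminium bottles in the laundry rack

ROBOT

A 6-joint arm with a two-finger parallel gripper is mounted at the origin on the work surface. World frame = base frame: x ahead of the robot, y to its left, z up, the work surface at z = 0. Lengths are in m, angles in rad, forces in N, time in s.
With the tool pointing down it reaches from about 0.35 to 0.775 m from the base axis. Payload 7.3 kg.
Tool frame: the origin (TCP) lies at the very end of the fingers, on their centre line; the grasp point (between the pads) lies 19 mm behind it; z points along the fingers, y is the line along which they close (so a half turn about z gives the same grasp; the last joint's range is limited). The gripper opens to 92 mm and grips with 3 to 60 N. Pads are 19 mm wide; open, the fingers measure 130 mm over their backs; the gripper's body (75 mm by 190 mm) begins 47 mm behind the grasp point.
Start: joints at [-1.268, 0.342, 1.524, -0, 1.275, -0.146], TCP at [0.228, -0.473, 0.205] pointing down, gripper open.
Joint ranges: [-2.53, 2.53], [-0.77, 2.02], [0.04, 2.7], [-1, 4.14], [0.28, 2.66], [-3.11, 3.11]. Speed limits (rad/s): [2.57, 2.57, 3.14, 3.14, 3.14, 3.14].

INTERFACE

Orientations are given as [roll, pitch, yaw] about the fixed x, y, z axes, in that order (R = Rz(yaw) Ry(pitch) Rx(roll)).
In Python, from cell import telemetry, eyes, job gives the robot as it stands.
- The arm moves only by the tool apply_moves, never from a script. Its arguments are lists of equal length, an entry for each row: "delta_pos": the shift along the world's x, y, z each as a share of 0.4 m, from -1 to 1, a list of three; "dr": the turn, a rotation vector about the world's x, y, z each as a share of 0.5 rad, from -1 to 1, a list of three; "jaw": the opening, from 0 (shut) to 1 (fully open). A call has 1 to 8 rows; each row is the pose to reach, as a shift and turn from the pose commanded when the call began; what a row does not reach only later rows make up. A row lasts 1/12 s, in which the tool goes at most 41.7 mm and 7.16 degrees, less where a joint would pass 70% of its speed; a pose out of reach is approached as far as the arm can. A call with a number of a shift or a turn outside -1 to 1 is refused whole. A call with a gripper value outside its range is refused whole. The fingers move at their own pace and stop on an object; "force" is the grip in N (left out, the last holds). Time passes only in rows, so rows that repeat a pose let the fingers close. It gives the time, the measured TCP pose, the force, the opening and the grip force at its end, in the units of the state.
- telemetry.observe(): the state, without advancing time (a new reading comes with each control period).
- eyes.read_camera(name): name is "scene" or "top" or "wrist"; returns the picture (480x640x3 uint8, red, green, blue); there is no depth.
- eyes.camera_model(name): a dict with "vertical_fov" (degrees; the focal length in pixels is half the picture's height over the tangent of half this angle, whatever the lens; pixels are square), "cx", "cy" (the principal point, pixels), "rvec" (rotation vector, rad) and "tvec" (3), from world to camera coordinates, as OpenCV has them; the wrist camera has in their place "hand_eye" (4x4, takes a point from camera to tool coordinates, whose origin is the TCP and whose axes are the flange's). Camera axes: x right, y down, z forward; pixel columns grow to the right and rows downward; lengths in m; the calibration is good to about 2 mm. The wrist camera is an equidistant fisheye: a pixel r from the principal point sees the ray r / f radians off the axis. A picture is of the moment at which its call begins: read the wrist's pose just before it. camera_model takes no time and is no camera call.
- job.hand_in(): hands the job in; it is judged then, once.
The state is a dict: "time": time; "qpos": joint angles; "qvel": joint speeds; "joint_efforts": joint torques, N m; "tool_pos": TCP position; "tool_rot": TCP orientation; "contact_force": force on the tool from outside, world axes, zero at the start; "torque": the same for the moment, N m; "opening": finger opening in m; "grip_force": force on a finger pad.
Only numpy, scipy, OpenCV 4.12 (cv2) and the standard library are available. Lean on these libraries where they do the work, as an engineer would, in place of code of your own. Each camera call takes 0.05 s, during which the arm holds its last target. There are 200 camera calls.

TASK

Put the two rinsed, empty aluminium bottles from the wire drainer away in the wooden bottle rack: one lying in the free cradle beside the bottle that is already there, the other lying on top in the hollow between those two, so that the three make a small pyramid with all the necks pointing the same way. The aluminium is very thin and dents easily, so hold the bottles with a light grip and set them down softly, without dropping, knocking or pressing them. Leave the other things on the worktop where they are.

Things in the scene. Friction and masses are not known exactly. Their poses are not given: they have to be found in the camera images.
- bottle_0: The empty thin aluminium bottle lying on its side, 60 mm diameter, 202 mm long, about 65 g, with a 29 mm black cap. Origin on its axis at the balance point, 112 mm from the cap's end; x along the axis to the neck (it may roll about x). Lies in the rack's taken cradle, neck to the rack's +x. Any bottle dents above 40 N, from one finger or against bottle or rack; 20 to 25 N a finger holds it.
- bottle_1: Just like bottle_0, with the same limits: empty thin aluminium bottle lying on its side, 60 mm diameter, 202 mm long, about 65 g, with a 29 mm black cap. Origin on its axis at the balance point, 112 mm from the cap's end; x along the axis to the neck (it may roll about x). Starts on the drainer, axis 48 mm above the worktop, neck to the drainer's +x.
- bottle_2: Just like bottle_0, with the same limits: empty thin aluminium bottle lying on its side, 60 mm diameter, 202 mm long, about 65 g, with a 29 mm black cap. Origin on its axis at the balance point, 112 mm from the cap's end; x along the axis to the neck (it may roll about x). Starts on the drainer, axis 48 mm above the worktop, 120 mm from bottle_1.
- bottle_0_neck (a point): Middle of the cap of bottle_0, on the axis, 100 mm from the bottle's origin.
- bottle_1_neck (a point): Middle of the cap of bottle_1, on the axis, 100 mm from the bottle's origin.
- bottle_2_neck (a point): Middle of the cap of bottle_2, on the axis, 100 mm from the bottle's origin.
- rack: Fixed wooden bottle rack, 94 (x) by 196 (y) mm: two rails along y, 18 thick, 35 high, 76 apart (centres), each with two round scallops, so that two bottles lie along x, axes 85 apart and 46 above the worktop. Open between the rails but for a 12 mm rod along x near each end, 24 high. Origin on the worktop under its middle; x away from the robot, z up.
- cradle_taken (a point): Where the axis and middle of a bottle lie in the rack's taken cradle: rack (0, +42.5, 46) mm. Axes as the rack's.
- cradle_free (a point): Where the axis and middle of a bottle lie in the rack's free cradle: rack (0, -42.5, 46) mm. Axes as the rack's.
- hollow_top (a point): Where the axis and middle of the top bottle lie when it rests in the hollow on the two lower bottles: rack (0, 0, 88.4) mm. The lower bottles' upper sides stand 76 mm above the worktop, which limits how low fingertips may go there. Axes as the rack's.
- drainer: Fixed low wire drainer on a white drip tray, 250 (x) by 350 (y) mm, 26 high: 6 mm wires along x, 40 apart; a bottle lies between two wires. Origin on the worktop under its middle; x away from the robot. bottle_1 lies 120 mm to its -y, bottle_2 in the middle, the cup 120 mm to +y. Rack and drainer stand left and right, either way round.
- scoop: White plastic measuring cup, 56 mm across and 45 mm high, standing on the drainer 120 mm from bottle_2. Leave alone. Origin under its middle, z up.
- brush: Long-handled wooden brush, lying beyond the rack. Leave alone. Origin on its underside.
- spray: Amber glass bottle with black cap, 62 mm across and 170 mm high, standing beyond the middle of the worktop. Leave alone. Origin under its middle, z up.
- jar: Glass jar with wooden lid, 60 mm across and 75 mm high, standing between robot and worktop middle. Leave alone. Origin under its middle, z up.
- soap: Square block of soap, 54 by 54 by 45 mm high, on the robot's side of the rack. Leave alone. Origin under its middle, z up.
- lidtin: Flat round tin, 69 mm across and 30 mm high, on the robot's side of the drainer. Leave alone. Origin under its middle, z up.
There are look-alikes about, which are no part of the job. Leave any green look-alike of the bottle_2 alone.

How it is judged:
At the end, for the whole second after the job is handed in: All three bottles at rest, one of the drainer's two in the free cradle, the other in the top hollow, bottle_0 in its cradle: within 25 mm lengthways, 7 mm sideways and 6 mm in height of the place, axis within 0.12 rad of the rack's x, neck on the rack's +x side (((x of bottle_1 in the frame of cradle_free between -0.025 and 0.025 m and y of bottle_1 in the frame of cradle_free between -0.007 and 0.007 m and z of bottle_1 in the frame of cradle_free between -0.006 and 0.006 m and x of bottle_2 in the frame of hollow_top between -0.025 and 0.025 m and y of bottle_2 in the frame of hollow_top between -0.007 and 0.007 m and z of bottle_2 in the frame of hollow_top between -0.006 and 0.006 m) or (x of bottle_2 in the frame of cradle_free between -0.025 and 0.025 m and y of bottle_2 in the frame of cradle_free between -0.007 and 0.007 m and z of bottle_2 in the frame of cradle_free between -0.006 and 0.006 m and x of bottle_1 in the frame of hollow_top between -0.025 and 0.025 m and y of bottle_1 in the frame of hollow_top between -0.007 and 0.007 m and z of bottle_1 in the frame of hollow_top between -0.006 and 0.006 m)) and x of bottle_0 in the frame of cradle_taken between -0.025 and 0.025 m and y of bottle_0 in the frame of cradle_taken between -0.007 and 0.007 m and z of bottle_0 in the frame of cradle_taken between -0.006 and 0.006 m and angle between the x axis of each of bottle_0, bottle_1, bottle_2 and the x axis of rack, either way round below 0.12 rad and x of each of bottle_0_neck, bottle_1_neck, bottle_2_neck in the frame of rack above 0.05 m and linear speed of each of bottle_0, bottle_1, bottle_2 below 0.01 m/s); the robot touches nothing.
It fails at once if an aluminium bottle is dented: the two fingers together press on it with more than 80 N (40 N a finger) (contact force between the fingers and bottle_0 above 80 N or contact force between the fingers and bottle_1 above 80 N or contact force between the fingers and bottle_2 above 80 N).
It fails at once if an aluminium bottle is dented: knocked or pressed with more than 40 N against another bottle or the rack (contact force between any of bottle_1, bottle_2 and bottle_0 above 40 N or contact force between bottle_1 and bottle_2 above 40 N or contact force between any of bottle_0, bottle_1, bottle_2 and rack above 40 N).
It fails at once if a bottle is let fall: it moves out of the grip faster than 0.35 m/s (a drop of about 6 mm) ((linear speed of bottle_0 above 0.35 m/s and contact force between the fingers and bottle_0 below 0.05 N) or (linear speed of bottle_1 above 0.35 m/s and contact force between the fingers and bottle_1 below 0.05 N) or (linear speed of bottle_2 above 0.35 m/s and contact force between the fingers and bottle_2 below 0.05 N)).
It fails at once if a bottle falls onto the worktop or off it (height (world z) of any of bottle_0, bottle_1, bottle_2 below 0.037 m).
It fails at once if one of the other things on the worktop is shifted by more than 30 mm or tipped over (distance of any of scoop, brush, spray, jar, soap, lidtin from where it was at the start of the episode above 0.03 m or angle between any of scoop, spray, jar, soap, lidtin's own z axis and vertical above 0.5 rad).
It also fails if it takes over 72 s, if anything falls off the work surface, if the arm or the gripper's body presses on something with over 40 N, if the wrist force passes 120 N, or if a joint passes its speed limit or range.

## Working session

There is one attempt and no reset: what is moved stays moved. The work goes in short steps, Python scripts to look and compute and a tool call to move; the robot and the scene stay as the last step left them, time stands still between calls to the robot, and variables do not carry over. Pictures are saved under pics/ and viewed, at most 10 in all, crops included, and the job is handed in when it is done.

Besides the shell and the picture viewer there is one more tool, called as name(argument=value, ...) on one line, values as JSON. apply_moves: Moves the arm, as the interface text tells. Its arguments: {"type":"object","properties":{"delta_pos":{"type":"array"},"dr":{"type":"array"},"jaw":{"type":"array"},"force":{"type":"number"}},"required":["delta_pos","dr","jaw"]}

```bash
mkdir -p pics; ls
python3 - <<'E'
from cell import telemetry, eyes, job
import cv2
print(telemetry.observe())
for n in("scene","top","wrist"): print(n,eyes.camera_model(n))
for n in("scene","top"): cv2.imwrite(f"pics/{n}0.png",eyes.read_camera(n)[:,:,::-1])
E
```

```text
pics
{'time': 0.0, 'qpos': array([-1.26799038e+00,  3.42722059e-01,  1.52501438e+00,  3.64432740e-05,
        1.27535852e+00, -1.46013240e-01]), 'qvel': array([ 4.75021334e-05, -4.67037893e-04,  1.57331798e-03,  1.03661217e-03,
       -2.24075103e-03,  1.71436269e-04]), 'joint_efforts': array([-7.55896945e-04, -4.31244206e+01, -2.44226092e+01,  7.15351151e-02,
        5.58750762e-02, -1.20217610e-04]), 'tool_pos': array([ 0.22769529, -0.47258307,  0.20444624]), 'tool_rot': array([-3.14011141e+00, -2.53053980e-04,  4.48808357e-01]), 'contact_force': array([ 0.1304506 , -1.01502593,  0.65210486]), 'torque': array([0.00418413, 0.0160122 , 0.02102615]), 'grip_force': 0.0, 'opening': 0.0919550062109522}
scene {'vertical_fov': 52.5098086280534, 'cx': 317.6794544682973, 'cy': 236.80031284154092, 'rvec': array([ 2.27110732,  0.8246655 , -0.34353131]), 'tvec': array([-0.38528037, -0.17337153,  1.27924522])}
top {'vertical_fov': 57.730794498689534, 'cx': 323.0239811546017, 'cy': 236.85769182523222, 'rvec': array([ 2.15099519, -2.17400076,  0.08196158]), 'tvec': array([0.02766278, 0.48421701, 0.95288505])}
wrist {'vertical_fov': 65.70646984690485, 'cx': 313.93228246167854, 'cy': 237.27469574385756, 'hand_eye': array([[ 2.93020470e-04, -9.63202828e-01, -2.68775420e-01,
         7.31744040e-02],
       [ 9.99999799e-01,  4.33183143e-04, -4.62180722e-04,
         5.76902413e-04],
       [ 5.61602759e-04, -2.68775230e-01,  9.63202762e-01,
        -1.78401592e-01],
       [ 0.00000000e+00,  0.00000000e+00,  0.00000000e+00,
         1.00000000e+00]])}
```

View pics/top0.png

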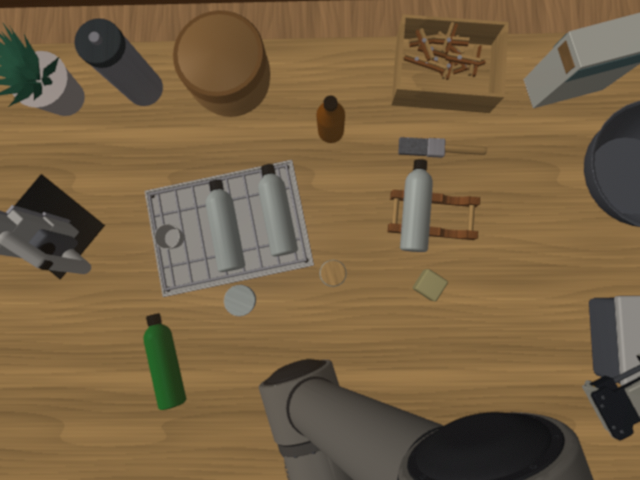

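View pics/scene0.png

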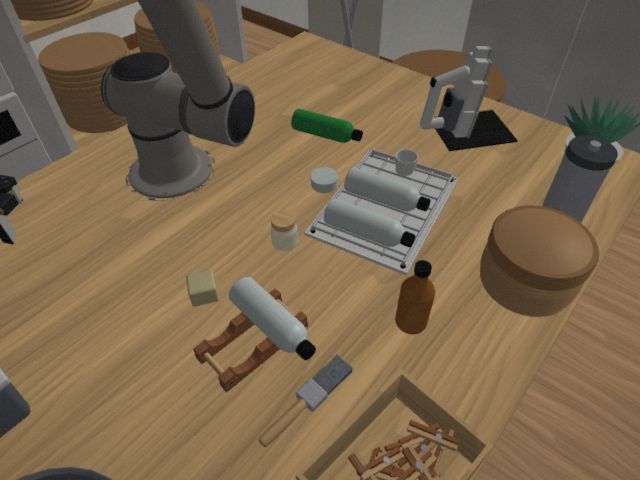

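The top view shows the drainer on the left with bottle_1 (cap 268,170) and bottle_2 (cap 217,185). The rack is on the right, with bottle_0 (cap 420,164) in its left cradle and the right cradle free. The scene view agrees. The spray is at (330,120), the jar at (332,273) and the soap at (431,285) in the top view.

```bash
cat > h.py <<'E'
import numpy as np, cv2
from cell import telemetry, eyes, job
def cast(name,uv,z):
    m=eyes.camera_model(name); R=cv2.Rodrigues(m["rvec"])[0]; f=240/np.tan(np.radians(m["vertical_fov"])/2)
    C=-R.T@m["tvec"]; uv=np.atleast_2d(uv)
    d=np.c_[(uv[:,0]-m["cx"])/f,(uv[:,1]-m["cy"])/f,np.ones(len(uv))]@R
    return C+d*((z-C[2])/d[:,2])[:,None]
E
python3 - <<'E'
from h import *
im=cv2.imread("pics/top0.png")
hsv=cv2.cvtColor(im,cv2.COLOR_BGR2HSV)
C=cast("top",[[323,237]],0); print("ctr",C)
a=cv2.resize(im[140:305,135:325],None,fx=3,fy=3,interpolation=cv2.INTER_CUBIC)
b=cv2.resize(im[150:260,375:495],None,fx=5,fy=5,interpolation=cv2.INTER_CUBIC)
cv2.imwrite("pics/a.png",a);cv2.imwrite("pics/b.png",b)
# caps
m=(hsv[:,:,2]<60).astype(np.uint8)
n,l,s,c=cv2.connectedComponentsWithStats(m)
for i in range(1,n):
    if 30<s[i,4]<600 and s[i,1]<330: print("dark",s[i],c[i].round(1))
# low saturation objs = bottles,tray
m=((hsv[:,:,1]<50)).astype(np.uint8)
n,l,s,c=cv2.connectedComponentsWithStats(m)
for i in range(1,n):
    if s[i,4]>400 and 140<s[i,0]<480:
        cn=cv2.findContours((l==i).astype(np.uint8),0,1)[0][0]
        print("grey",s[i],c[i].round(1),cv2.boxPoints(cv2.minAreaRect(cn)).round(1).tolist())
E
```

```text
ctr [[0.48642475 0.02303473 0.        ]]
dark [568  55  72  26 467] [606.1  66.9]
dark [ 42  59  16  26 163] [48.6 72.4]
dark [324  96  14  16 172] [330.3 103.8]
dark [414 160  13  10 107] [420.  164.1]
dark [262 165  13  10 105] [267.7 169.2]
dark [210 180  13  10 107] [215.8 184.4]
dark [ 40 260  25  19 164] [ 51.  268.1]
grey [399 138  46  19 762] [422.  146.6] [[399.0, 138.0], [444.0, 138.0], [444.0, 156.0], [399.0, 156.0]]
grey [  145   160   168   136 16175] [227.9 228.5] [[140.8000030517578, 191.1999969482422], [291.3999938964844, 159.39999389648438], [313.6000061035156, 264.79998779296875], [162.89999389648438, 296.5]]
grey [ 400  168   32   83 2123] [416.1 210.8] [[399.70001220703125, 249.5], [405.29998779296875, 166.89999389648438], [432.5, 168.6999969482422], [426.8999938964844, 251.39999389648438]]
grey [224 285  32  31 759] [239.3 300. ] [[217.5, 300.5], [239.5, 278.5], [260.5, 299.5], [238.5, 321.5]]
grey [  260   361   332   119 22818] [409.8 439.6] [[260.0, 361.0], [591.0, 361.0], [591.0, 479.0], [260.0, 479.0]]
```

View pics/a.png

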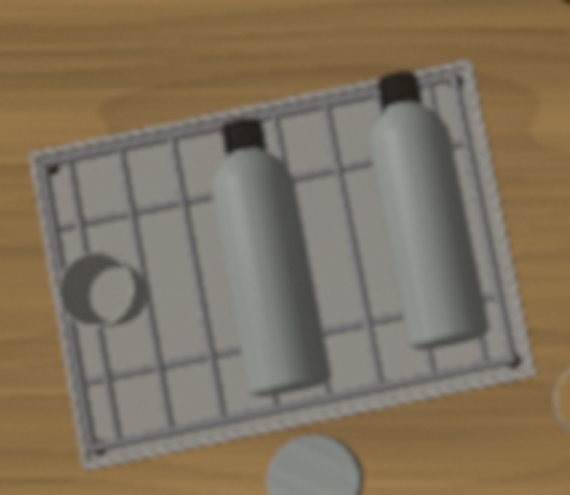

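View pics/b.png

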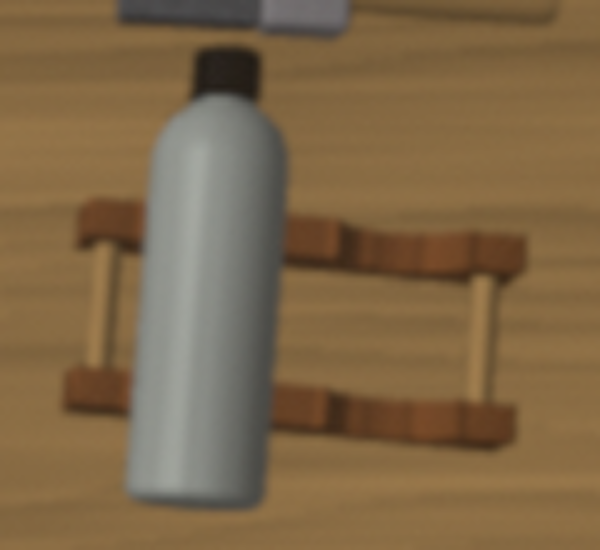

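The crops show all three cap ends and bottle bottoms clearly, plus both rack rails and their rods. In crop b the right rod is at x≈482 and the left rod at x≈103. I'll convert these to world positions.

Run:
```python
from h import *
A=lambda p:[135+p[0]/3-.33,140+p[1]/3-.33]
B=lambda p:[375+p[0]/5-.4,150+p[1]/5-.4]
def bot(n,cap,bt,z):
    a=cast("top",[cap],z)[0];b=cast("top",[bt],z)[0];d=a-b;L=np.linalg.norm(d);d/=L
    print(n,"cap",a.round(4),"bot",b.round(4),"L",L.round(4),"yaw",np.arctan2(d[1],d[0]).round(4),"origin from cap",(a-.1*d).round(4),"from bottom",(b+.09*d).round(4))
bot("b1",A((399,88)),A((449,340)),.048)
bot("b2",A((243,136)),A((287,390)),.048)
bot("b0",B((227,72)),B((196,500)),.046)
# tray corners
t=cast("top",[A(p) for p in((32,155),(470,62),(534,374),(86,467))],.006)[:,:2]
print("tray",t.round(4).tolist(),"ctr",t.mean(0).round(4),[np.linalg.norm(t[i]-t[i-1]).round(3) for i in range(4)])
for u,v in((3,2),(0,1)):
    d=t[u]-t[v];
for i,j in((0,3),(1,2)): d=t[i]-t[j];print("yaw x",np.arctan2(d[1],d[0]))
for i,j in((0,1),(3,2)): d=t[i]-t[j];print("yaw y",np.arctan2(-d[0],d[1]))
r=cast("top",[B(p) for p in((95,202),(526,238),(517,405),(72,370))],.035)
print("rack",r.round(4).tolist())
rod=cast("top",[B(p) for p in((107,242),(97,367),(485,278),(479,402))],.02)
print("rods",rod.round(4).tolist(), rod.mean(0))
sc=cast("top",[[330,103.8],[332,273],[431,285],[239,300],[168,237],[422,147]],.03);print(sc.round(3).tolist())
m=eyes.camera_model("top");R=cv2.Rodrigues(m["rvec"])[0];print(-R.T@m["tvec"])
```

```text
b1 cap [0.6353 0.1438 0.048 ] bot [0.4477 0.1068 0.048 ] L 0.1912 yaw 0.1946 origin from cap [0.5371 0.1244 0.048 ] from bottom [0.536  0.1242 0.048 ]
b2 cap [0.6007 0.2596 0.048 ] bot [0.4126 0.2248 0.048 ] L 0.1913 yaw 0.1829 origin from cap [0.5024 0.2414 0.048 ] from bottom [0.5011 0.2412 0.048 ]
b0 cap [ 0.642  -0.1944  0.046 ] bot [ 0.4522 -0.1752  0.046 ] L 0.1908 yaw -0.1013 origin from cap [ 0.5425 -0.1843  0.046 ] from bottom [ 0.5417 -0.1843  0.046 ]
tray [[0.5974, 0.4352], [0.6658, 0.0948], [0.4238, 0.047], [0.357, 0.3869]] ctr [0.511 0.241] [np.float64(0.245), np.float64(0.347), np.float64(0.247), np.float64(0.346)]
yaw x 0.19860378616462895
yaw x 0.19526152842672434
yaw y 0.19848404275367015
yaw y 0.19405057792808378
rack [[0.5866, -0.1363, 0.035], [0.5677, -0.3265, 0.035], [0.4933, -0.3193, 0.035], [0.5112, -0.1242, 0.035]]
rods [[0.5712, -0.1434, 0.02], [0.5143, -0.1374, 0.02], [0.5525, -0.3125, 0.02], [0.4964, -0.3075, 0.02]] [ 0.53360193 -0.22521857  0.02      ]
[[0.79, 0.003, 0.03], [0.403, 0.003, 0.03], [0.375, -0.213, 0.03], [0.346, 0.209, 0.03], [0.488, 0.37, 0.03], [0.685, -0.203, 0.03]]
[0.3907816  0.00324518 0.9952389 ]
```

apply_moves(delta_pos=[[0.39, 0.75, 0], [0.39, 0.75, 0], [0.39, 0.75, 0], [0.39, 0.75, 0], [0.39, 0.75, 0], [0.39, 0.75, 0], [0.39, 0.75, 0], [0.39, 0.75, 0]], dr=[[0, 0, -0.1], [0, 0, -0.2], [0, 0, -0.3], [0, 0, -0.4], [0, 0, -0.506], [0, 0, -0.506], [0, 0, -0.506], [0, 0, -0.506]], jaw=[1, 1, 1, 1, 1, 1, 1, 1], force=22)

```text
time: 0.77
tool_pos: [0.3819, -0.1753, 0.2051]
tool_rot: [3.142, 0.0, 0.195]
contact_force: [0.9, 0.4, 0.3]
opening: 0.0923
grip_force: 0.0
```

apply_moves(delta_pos=[[0.388, 0.749, 0], [0.388, 0.749, 0], [0.388, 0.749, 0], [0.388, 0.749, 0], [0.388, 0.749, 0], [0.388, 0.749, 0], [0.388, 0.749, 0], [0.388, 0.749, 0]], dr=[[0, 0, 0], [0, 0, 0], [0, 0, 0], [0, 0, 0], [0, 0, 0], [0, 0, 0], [0, 0, 0], [0, 0, 0]], jaw=[1, 1, 1, 1, 1, 1, 1, 1])

```text
time: 1.43
tool_pos: [0.5352, 0.1209, 0.2048]
tool_rot: [3.141, 0.001, 0.196]
contact_force: [0.9, -1.2, -0.4]
opening: 0.0919
grip_force: 0.0
```

apply_moves(delta_pos=[[0, 0, -0.1], [0, 0, -0.1], [0, 0, -0.1]], dr=[[0, 0, 0], [0, 0, 0], [0, 0, 0]], jaw=[1, 1, 1])

```text
time: 1.68
tool_pos: [0.5331, 0.1188, 0.1633]
tool_rot: [-3.141, 0.006, 0.197]
contact_force: [0.8, 0.3, -0.2]
opening: 0.092
grip_force: 0.0
```

```bash
cat >> h.py <<'E'
from scipy.spatial.transform import Rotation as Ro
def wcast(uv,z,s):
    m=eyes.camera_model("wrist"); f=240/np.tan(np.radians(m["vertical_fov"])/2)
    p=np.atleast_2d(uv)-[m["cx"],m["cy"]]; r=np.linalg.norm(p,axis=1)+1e-9; th=r/f
    d=np.c_[p*(np.sin(th)/r)[:,None],np.cos(th)]
    H=m["hand_eye"]; Rt=Ro.from_euler("xyz",s["tool_rot"]).as_matrix()
    C=Rt@H[:3,3]+s["tool_pos"]; d=d@(Rt@H[:3,:3]).T
    return C+d*((z-C[2])/d[:,2])[:,None]
E
python3 - <<'E'
from h import *
s=telemetry.observe(); print(s["tool_pos"],s["tool_rot"])
cv2.imwrite("pics/w1.png",eyes.read_camera("wrist")[:,:,::-1])
E
```

```text
[0.53312377 0.11884721 0.16333506] [-3.1412356   0.0060484   0.19686801]
```

View pics/w1.png

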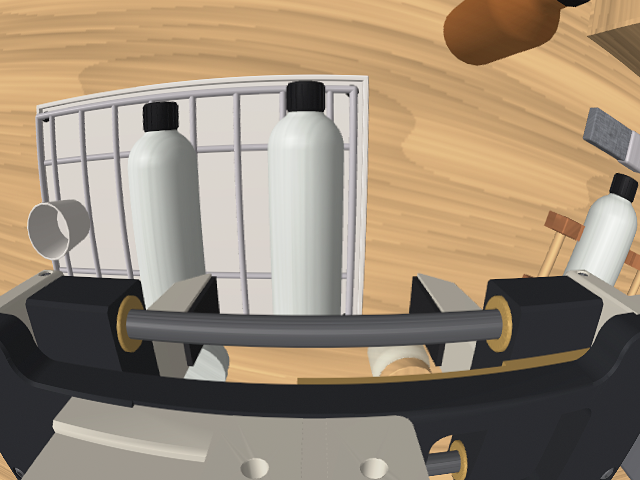

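The wrist view shows bottle_1 between the fingers: cap at (305,97), body edges at x≈271 and 343 at row 250. Bottle_2 is to the left with its cap at (160,116), and bottle_0 is at the right edge.

Run:
```python
from h import *
s=telemetry.observe(); print(s["tool_pos"],s["tool_rot"])
s={"tool_pos":np.array([0.53312377,0.11884721,0.16333506]),"tool_rot":np.array([-3.1412356,0.0060484,0.19686801])}
im=cv2.imread("pics/w1.png");hsv=cv2.cvtColor(im,cv2.COLOR_BGR2HSV)
for nm,uv in(("b1",[[305,99],[306.5,180],[307.5,250]]),("b2",[[160,117],[162.5,180],[173,240]]),("b0",[[624,188]])):
    p=wcast(uv,.048,s);d=p[0]-p[-1];print(nm,p[:,:2].round(4).tolist(),np.arctan2(d[1],d[0]))
```

```text
[0.53436057 0.1183446  0.16516475] [3.14155465e+00 2.04412556e-03 1.95700384e-01]
b1 [[0.6318, 0.1454], [0.569, 0.1319], [0.5121, 0.1199]] 0.21010831577780947
b2 [[0.5999, 0.2611], [0.548, 0.251], [0.4976, 0.2359]] 0.2416918264063417
b0 [[0.6395, -0.1891]] 0.0
```

apply_moves(delta_pos=[[0.006, 0.016, -0.06], [0.006, 0.016, -0.12], [0.006, 0.016, -0.18], [0.006, 0.016, -0.23], [0.006, 0.016, -0.27], [0.006, 0.016, -0.3], [0.006, 0.016, -0.327], [0.006, 0.016, -0.327]], dr=[[0, 0, 0], [0, 0, 0], [0, 0, 0], [0, 0, 0], [0, 0, 0], [0, 0, 0], [0, 0, 0], [0, 0, 0]], jaw=[1, 1, 1, 1, 1, 1, 1, 1])

```text
time: 2.4
tool_pos: [0.5371, 0.1241, 0.034]
tool_rot: [3.142, 0.001, 0.194]
contact_force: [-0.2, 1.4, 0.1]
opening: 0.0917
grip_force: 0.0
```

apply_moves(delta_pos=[[0, 0, 0], [0, 0, 0], [0, 0, 0], [0, 0, 0], [0, 0, 0], [0, 0, 0], [0, 0, 0], [0, 0, 0]], dr=[[0, 0, 0], [0, 0, 0], [0, 0, 0], [0, 0, 0], [0, 0, 0], [0, 0, 0], [0, 0, 0], [0, 0, 0]], jaw=[0.9, 0.85, 0.8, 0.76, 0.72, 0.69, 0.66, 0.64], force=14)

```text
time: 3.07
tool_pos: [0.5373, 0.1253, 0.0344]
tool_rot: [-3.141, -0.0, 0.196]
contact_force: [-0.9, 2.8, 2.0]
opening: 0.0597
grip_force: 1.7
```

apply_moves(delta_pos=[[0, 0, 0], [0, 0, 0], [0, 0, 0], [0, 0, 0], [0, 0, 0], [0, 0, 0]], dr=[[0, 0, 0], [0, 0, 0], [0, 0, 0], [0, 0, 0], [0, 0, 0], [0, 0, 0]], jaw=[0.63, 0.62, 0.61, 0.6, 0.6, 0.6])

```text
time: 3.57
tool_pos: [0.5372, 0.1262, 0.0346]
tool_rot: [-3.14, -0.0, 0.196]
contact_force: [-1.3, 5.4, 3.4]
opening: 0.0567
grip_force: 13.9
```

apply_moves(delta_pos=[[0, 0, 0], [0, 0, 0], [0, 0, 0], [0, 0, 0]], dr=[[0, 0, 0], [0, 0, 0], [0, 0, 0], [0, 0, 0]], jaw=[0.56, 0.56, 0.56, 0.56], force=22)

```text
time: 3.9
tool_pos: [0.5372, 0.1262, 0.0346]
tool_rot: [-3.14, -0.0, 0.196]
contact_force: [-1.9, 5.5, 1.9]
opening: 0.0562
grip_force: 21.6
```

apply_moves(delta_pos=[[0, 0, 0.005], [0, 0, 0.015], [0, 0, 0.03], [0, 0, 0.06], [0, 0, 0.1], [0, 0, 0.15], [0, 0, 0.2], [0, 0, 0.2]], dr=[[0, 0, 0], [0, 0, 0], [0, 0, 0], [0, 0, 0], [0, 0, 0], [0, 0, 0], [0, 0, 0], [0, 0, 0]], jaw=[0.56, 0.56, 0.56, 0.56, 0.56, 0.56, 0.56, 0.56])

```text
time: 4.57
tool_pos: [0.5399, 0.125, 0.1186]
tool_rot: [3.14, -0.007, 0.196]
contact_force: [1.0, -0.0, 1.5]
opening: 0.0567
grip_force: 21.2
```

apply_moves(delta_pos=[[0, -0.03, 0.03], [-0.004, -0.08, 0.06], [-0.008, -0.14, 0.07], [-0.012, -0.21, 0.07], [-0.016, -0.28, 0.07], [-0.02, -0.35, 0.07], [-0.025, -0.42, 0.07], [-0.03, -0.49, 0.07]], dr=[[0, 0, -0.02], [0, 0, -0.06], [0, 0, -0.12], [0, 0, -0.2], [0, 0, -0.29], [0, 0, -0.38], [0, 0, -0.47], [0, 0, -0.56]], jaw=[0.56, 0.56, 0.56, 0.56, 0.56, 0.56, 0.56, 0.56])

```text
time: 5.23
tool_pos: [0.5247, -0.0724, 0.1418]
tool_rot: [3.141, 0.001, -0.086]
contact_force: [0.7, 0.2, -0.8]
opening: 0.0561
grip_force: 21.2
```

apply_moves(delta_pos=[[0, -0.07, 0], [0, -0.14, 0], [0, -0.21, 0], [0, -0.28, 0], [0, -0.35, 0], [0, -0.41, 0], [0, -0.45, 0], [0, -0.47, 0]], dr=[[0, 0, -0.03], [0, 0, -0.03], [0, 0, -0.03], [0, 0, -0.03], [0, 0, -0.03], [0, 0, -0.03], [0, 0, -0.03], [0, 0, -0.03]], jaw=[0.56, 0.56, 0.56, 0.56, 0.56, 0.56, 0.56, 0.56])

```text
time: 5.9
tool_pos: [0.5248, -0.261, 0.1417]
tool_rot: [3.141, 0.001, -0.101]
contact_force: [0.5, -0.8, -1.3]
opening: 0.0561
grip_force: 21.2
```

apply_moves(delta_pos=[[0, 0, 0], [0, 0, 0], [0, 0, 0]], dr=[[0, 0, 0], [0, 0, 0], [0, 0, 0]], jaw=[0.56, 0.56, 0.56])

```text
time: 6.15
tool_pos: [0.5253, -0.2576, 0.1422]
tool_rot: [-3.141, 0.001, -0.098]
contact_force: [-0.6, 0.4, -0.4]
opening: 0.0565
grip_force: 21.2
```

Run:
```python
from h import *
s=telemetry.observe(); print(s["tool_pos"].tolist(),s["tool_rot"].tolist())
im=eyes.read_camera("wrist")[:,:,::-1]; cv2.imwrite("pics/w2.png",im)
im=eyes.read_camera("top")[:,:,::-1]; cv2.imwrite("pics/t2.png",im)
im=eyes.read_camera("scene")[:,:,::-1]; cv2.imwrite("pics/s2.png",im)
```

```text
[0.52531987406379, -0.25755046014870725, 0.14219911898561555] [-3.1410011199527443, 0.0005551564168206902, -0.09817271507811842]
```

View pics/w2.png

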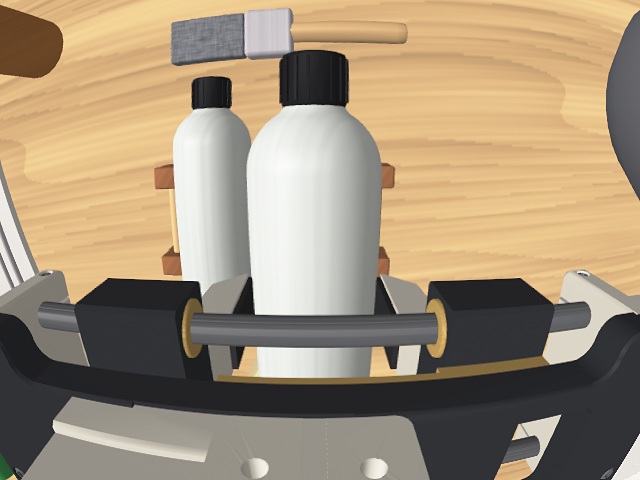

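The wrist view shows bottle_1 held straight, with its cap at (314,78). Bottle_0's cap is at (211,92), and the far rail's ends are at x≈155 and 394, row 166. I'll refine the rack pose from these.

Run:
```python
from h import *
s={"tool_pos":np.array([0.52532,-0.25755,0.1422]),"tool_rot":np.array([-3.1410,0.00056,-0.09817])}
ex=np.array([.995,-.0998]);ey=np.array([.0998,.995])
def pr(n,uv,z):
    p=wcast(uv,z,s)[:,:2];print(n,p.round(4).tolist(),"x'",(p@ex).round(4),"y'",(p@ey).round(4))
pr("held",[[314,80],[314,160],[315,220]],.156)
pr("b0",[[211,93],[211.5,160]],.046)
pr("far rail",[[155,166],[394,164]],.035)
pr("near rail",[[163,250],[389,249]],.035)
im=cv2.imread("pics/w2.png")
cv2.imwrite("pics/w2c.png",np.hstack([cv2.resize(im[140:290,140:260],None,fx=3,fy=3),cv2.resize(im[140:290,350:440],None,fx=3,fy=3)]))
```

```text
held [[0.6232, -0.2672], [0.5878, -0.2637], [0.5606, -0.2615]] x' [0.6468 0.6111 0.5839] y' [-0.2037 -0.2038 -0.2043]
b0 [[0.6403, -0.1918], [0.5896, -0.1862]] x' [0.6562 0.6053] y' [-0.1269 -0.1264]
far rail [[0.5915, -0.1337], [0.5717, -0.3245]] x' [0.6019 0.6012] y' [-0.074  -0.2658]
near rail [[0.5202, -0.1273], [0.503, -0.3168]] x' [0.5303 0.5321] y' [-0.0748 -0.265 ]
```

View pics/w2c.png

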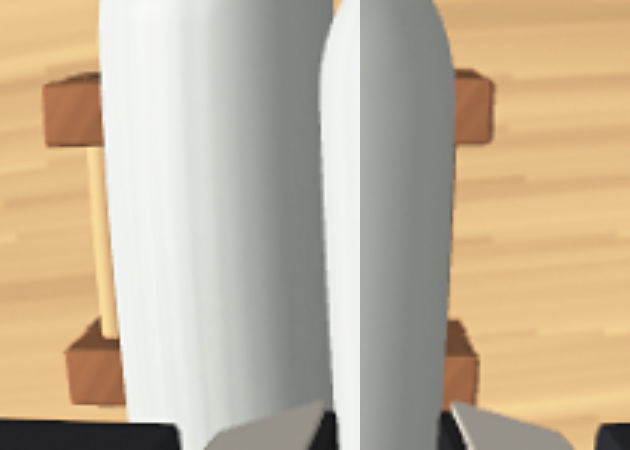

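apply_moves(delta_pos=[[0.007, -0.021, -0.02], [0.007, -0.021, -0.06], [0.007, -0.021, -0.1], [0.007, -0.021, -0.14], [0.007, -0.021, -0.17], [0.007, -0.021, -0.19], [0.007, -0.021, -0.19], [0.007, -0.021, -0.19]], dr=[[0, 0, 0], [0, 0, 0], [0, 0, 0], [0, 0, 0], [0, 0, 0], [0, 0, 0], [0, 0, 0], [0, 0, 0]], jaw=[0.56, 0.56, 0.56, 0.56, 0.56, 0.56, 0.56, 0.56])

```text
time: 6.97
tool_pos: [0.5282, -0.2673, 0.0661]
tool_rot: [-3.141, 0.001, -0.099]
contact_force: [-0.3, 0.2, -0.9]
opening: 0.0562
grip_force: 21.2
```

Run:
```python
from h import *
L=[]
for i in range(8):
    s=telemetry.observe(); L.append(np.r_[s["tool_pos"],s["tool_rot"]]); im=eyes.read_camera("wrist")
L=np.array(L);print(L.mean(0).round(4),L.std(0).round(4)); p=L.mean(0)
cv2.imwrite("pics/w3.png",im[:,:,::-1]); print(s["contact_force"])
print("x'y'",p[0]*.995-p[1]*.0998,p[0]*.0998+p[1]*.995)
```

```text
[ 5.2850e-01 -2.6760e-01  6.7000e-02  2.3555e+00 -1.1000e-03 -9.9100e-02] [2.0000e-04 1.0000e-04 4.0000e-04 2.0777e+00 7.0000e-04 0.0000e+00]
[ 0.4544778  -0.2622685  -0.58509399]
x'y' 0.55260582036445 -0.21348533193732
```

View pics/w3.png

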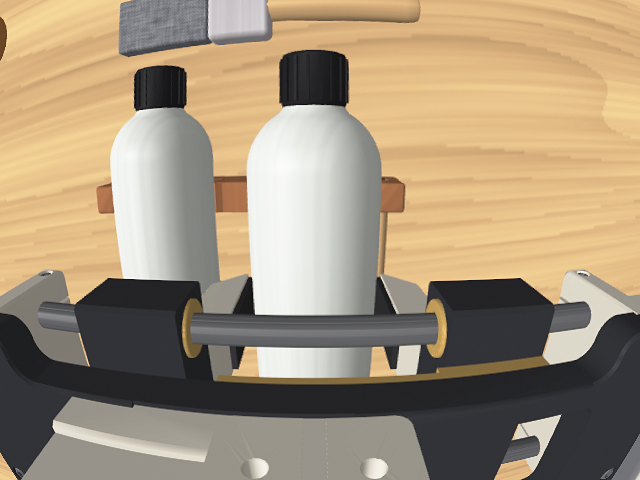

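Closer up, the far rail's ends are at x≈97 and 405, row 184. Bottle_0's cap is at (160,88), and the held cap is at (314,79).

Run:
```python
from h import *
s={"tool_pos":np.array([0.5285,-0.2676,0.067]),"tool_rot":np.array([-3.1413,-0.0005,-0.0991])}
ex=np.array([.995,-.0998]);ey=np.array([.0998,.995])
def pr(n,uv,z):
    p=wcast(uv,z,s)[:,:2];print(n,"x'",(p@ex).round(4),"y'",(p@ey).round(4))
im=cv2.imread("pics/w3.png").astype(int)
for r in (150,170):
    g=im[r,:, 0]; sat=im[r].max(1)-im[r].min(1); w=np.where(sat<35)[0]; w=w[(w>90)&(w<420)]
    sp=np.split(w,np.where(np.diff(w)>4)[0]+1); sp=[(a[0],a[-1]) for a in sp if len(a)>20]; print(r,sp)
    for a,b in sp: pr("mid",[[(a+b)/2,r]],.046 if b<240 else .0804)
pr("b0cap",[[160,88]],.046); pr("heldcap",[[314,79]],.0804)
for r in (188,200):
    sat=(im[r,:,2]-im[r,:,0]); d=im[r,:,2]<190; w=np.where(d&(sat>50))[0]; w=w[(w>80)&(w<420)]; print(r,w.min(),w.max()); pr("rail",[[w.min(),r],[w.max()+1,r]],.035)
```

```text
150 [(np.int64(111), np.int64(211)), (np.int64(250), np.int64(377))]
mid x' [0.6211] y' [-0.1273]
mid x' [0.6197] y' [-0.2133]
170 [(np.int64(111), np.int64(212)), (np.int64(247), np.int64(380))]
mid x' [0.6097] y' [-0.127]
mid x' [0.6108] y' [-0.2133]
b0cap x' [0.6566] y' [-0.1275]
heldcap x' [0.6514] y' [-0.2134]
188 97 404
rail x' [0.5999 0.597 ] y' [-0.0739 -0.2664]
200 98 404
rail x' [0.592  0.5899] y' [-0.0738 -0.2667]
```

apply_moves(delta_pos=[[0, 0.002, -0.015], [0, 0.002, -0.03], [0, 0.002, -0.045], [0, 0.002, -0.055], [0, 0.002, -0.063], [0, 0.002, -0.07], [0, 0.002, -0.075], [0, 0.002, -0.075]], dr=[[0, 0, 0], [0, 0, 0], [0, 0, 0], [0, 0, 0], [0, 0, 0], [0, 0, 0], [0, 0, 0], [0, 0, 0]], jaw=[0.56, 0.56, 0.56, 0.56, 0.56, 0.56, 0.56, 0.56])

```text
time: 8.03
tool_pos: [0.5279, -0.2664, 0.0358]
tool_rot: [-3.141, 0.001, -0.099]
contact_force: [-1.0, 0.0, -0.5]
opening: 0.0563
grip_force: 21.2
```

apply_moves(delta_pos=[[0, 0, -0.002], [0, 0, -0.004], [0, 0, -0.006], [0, 0, -0.006]], dr=[[0, 0, 0], [0, 0, 0], [0, 0, 0], [0, 0, 0]], jaw=[0.56, 0.56, 0.56, 0.56])

```text
time: 8.37
tool_pos: [0.5281, -0.2665, 0.0339]
tool_rot: [3.141, -0.0, -0.099]
contact_force: [0.5, -0.5, -0.2]
opening: 0.0563
grip_force: 21.2
```

apply_moves(delta_pos=[[0, 0, -0.001], [0, 0, -0.002], [0, 0, -0.003], [0, 0, -0.003]], dr=[[0, 0, 0], [0, 0, 0], [0, 0, 0], [0, 0, 0]], jaw=[0.56, 0.56, 0.56, 0.56])

```text
time: 8.7
tool_pos: [0.5282, -0.2665, 0.0329]
tool_rot: [3.141, -0.0, -0.099]
contact_force: [0.1, 0.6, 0.4]
opening: 0.0564
grip_force: 21.3
```

apply_moves(delta_pos=[[0, 0, -0.001], [0, 0, -0.002], [0, 0, -0.003], [0, 0, -0.003]], dr=[[0, 0, 0], [0, 0, 0], [0, 0, 0], [0, 0, 0]], jaw=[0.56, 0.56, 0.56, 0.56])

```text
time: 9.03
tool_pos: [0.5283, -0.2665, 0.0327]
tool_rot: [3.141, -0.001, -0.099]
contact_force: [-2.4, 1.4, 8.1]
opening: 0.0561
grip_force: 22.3
```

apply_moves(delta_pos=[[0, 0, 0], [0, 0, 0], [0, 0, 0]], dr=[[0, 0, 0], [0, 0, 0], [0, 0, 0]], jaw=[0.58, 0.59, 0.6], force=8)

```text
time: 9.28
tool_pos: [0.5283, -0.2665, 0.0326]
tool_rot: [3.141, -0.001, -0.099]
contact_force: [-1.4, 2.1, 7.9]
opening: 0.0572
grip_force: 8.8
```

apply_moves(delta_pos=[[0, 0, 0], [0, 0, 0], [0, 0, 0], [0, 0, 0], [0, 0, 0], [0, 0, 0], [0, 0, 0]], dr=[[0, 0, 0], [0, 0, 0], [0, 0, 0], [0, 0, 0], [0, 0, 0], [0, 0, 0], [0, 0, 0]], jaw=[0.62, 0.64, 0.66, 0.68, 0.69, 0.7, 0.7])

```text
time: 9.87
tool_pos: [0.5281, -0.2665, 0.0313]
tool_rot: [3.142, 0.0, -0.099]
contact_force: [0.8, 0.8, 0.1]
opening: 0.0644
grip_force: 0.0
```

apply_moves(delta_pos=[[0, 0, 0.01], [0, 0, 0.03], [0, 0, 0.06], [0, 0, 0.1], [0, 0, 0.16], [0, 0, 0.22], [0, 0, 0.28], [0, 0, 0.32]], dr=[[0, 0, 0], [0, 0, 0], [0, 0, 0], [0, 0, 0], [0, 0, 0], [0, 0, 0], [0, 0, 0], [0, 0, 0]], jaw=[0.7, 0.7, 0.7, 0.7, 0.7, 0.8, 0.9, 1])

```text
time: 10.53
tool_pos: [0.5289, -0.267, 0.163]
tool_rot: [3.14, -0.003, -0.099]
contact_force: [0.8, -0.7, -0.1]
opening: 0.0795
grip_force: 0.0
```

Run:
```python
from h import *
s=telemetry.observe(); s=telemetry.observe(); print(s["tool_pos"],s["tool_rot"]); im=eyes.read_camera("wrist").astype(int)
cv2.imwrite("pics/w4.png",im[:,:,::-1].astype(np.uint8))
ex=np.array([.995,-.0998]);ey=np.array([.0998,.995])
for r in (150,180,210):
    sat=im[r].max(1)-im[r].min(1); w=np.where((sat<35)&(im[r].max(1)>60))[0]
    sp=np.split(w,np.where(np.diff(w)>3)[0]+1); sp=[(a[0],a[-1]) for a in sp if 40<len(a)<150]
    for a,b in sp:
        p=wcast([[(a+b)/2,r]],.046,s)[:,:2]; print(r,a,b,(p@ex).round(4),(p@ey).round(4))
```

```text
[ 0.5288721  -0.26699143  0.16303139] [ 3.13964189 -0.00338951 -0.09917138]
150 172 243 [0.6173] [-0.1268]
150 275 348 [0.6155] [-0.211]
150 595 639 [0.6364] [-0.5212]
180 173 244 [0.5927] [-0.1266]
180 274 348 [0.5915] [-0.2106]
210 175 245 [0.5675] [-0.1266]
210 275 348 [0.567] [-0.211]
```

apply_moves(delta_pos=[[0, 0.09, 0], [-0.01, 0.18, 0], [-0.02, 0.28, 0], [-0.03, 0.38, 0], [-0.035, 0.48, 0], [-0.04, 0.58, 0], [-0.045, 0.68, 0], [-0.05, 0.76, 0]], dr=[[0, 0, 0.05], [0, 0, 0.12], [0, 0, 0.2], [0, 0, 0.29], [0, 0, 0.38], [0, 0, 0.47], [0, 0, 0.55], [0, 0, 0.59]], jaw=[1, 1, 1, 1, 1, 1, 1, 1])

```text
time: 11.25
tool_pos: [0.5075, 0.0401, 0.16]
tool_rot: [-3.141, -0.001, 0.199]
contact_force: [-0.3, 1.0, 0.2]
opening: 0.0919
grip_force: 0.0
```

apply_moves(delta_pos=[[-0.006, 0.1, 0], [-0.01, 0.2, 0], [-0.014, 0.3, 0], [-0.016, 0.4, 0], [-0.016, 0.47, 0], [-0.016, 0.51, 0], [-0.016, 0.515, 0], [-0.016, 0.515, 0]], dr=[[0, 0, 0], [0, 0, 0], [0, 0, 0], [0, 0, 0], [0, 0, 0], [0, 0, 0], [0, 0, 0], [0, 0, 0]], jaw=[1, 1, 1, 1, 1, 1, 1, 1])

```text
time: 11.92
tool_pos: [0.5014, 0.2442, 0.1595]
tool_rot: [3.141, 0.0, 0.198]
contact_force: [-0.4, -0.0, -0.2]
opening: 0.0918
grip_force: 0.0
```

Run:
```python
from h import *
eyes.read_camera("top");eyes.read_camera("top");eyes.read_camera("top")
s=telemetry.observe(); print(s["tool_pos"],s["tool_rot"]); im=eyes.read_camera("wrist").astype(int)
cv2.imwrite("pics/w5.png",im[:,:,::-1].astype(np.uint8))
c,q=np.cos(.196),np.sin(.196);ex=np.array([c,q]);ey=np.array([-q,c])
print("tcp",s["tool_pos"][:2]@ex,s["tool_pos"][:2]@ey)
for r in (150,180,210,240):
    sat=im[r].max(1)-im[r].min(1); g=cv2.GaussianBlur(im[r].mean(1).astype(np.float32),(5,1),0).ravel()
    print(r,[(int(x),int(v)) for x,v in zip(range(260,370,4),g[260:370:4])])
dk=((im.max(2)<50)&(np.arange(480)[:,None]<140)).astype(np.uint8)
n,l,st,ce=cv2.connectedComponentsWithStats(dk)
for i in range(1,n):
    if st[i,4]>300:
        p=wcast([ce[i]],.048,s)[:,:2];print("cap",st[i],ce[i],p,p@ex,p@ey)
```

```text
[0.50181656 0.24231889 0.15961147] [3.14113008e+00 1.99650555e-04 1.94643210e-01]
tcp 0.5393994825652485 0.13995180059907655
150 [(260, 203), (264, 203), (268, 203), (272, 202), (276, 199), (280, 219), (284, 218), (288, 222), (292, 226), (296, 230), (300, 229), (304, 222), (308, 216), (312, 215), (316, 201), (320, 194), (324, 180), (328, 167), (332, 156), (336, 143), (340, 130), (344, 115), (348, 110), (352, 108), (356, 202), (360, 202), (364, 201), (368, 201)]
180 [(260, 202), (264, 203), (268, 203), (272, 203), (276, 199), (280, 213), (284, 214), (288, 217), (292, 219), (296, 219), (300, 215), (304, 211), (308, 208), (312, 205), (316, 190), (320, 188), (324, 176), (328, 165), (332, 152), (336, 142), (340, 126), (344, 113), (348, 110), (352, 119), (356, 201), (360, 201), (364, 201), (368, 201)]
210 [(260, 202), (264, 201), (268, 201), (272, 201), (276, 202), (280, 212), (284, 212), (288, 216), (292, 218), (296, 217), (300, 213), (304, 208), (308, 206), (312, 203), (316, 188), (320, 186), (324, 173), (328, 164), (332, 151), (336, 140), (340, 124), (344, 112), (348, 109), (352, 164), (356, 201), (360, 201), (364, 202), (368, 201)]
240 [(260, 201), (264, 202), (268, 201), (272, 202), (276, 202), (280, 204), (284, 212), (288, 214), (292, 215), (296, 215), (300, 212), (304, 203), (308, 205), (312, 200), (316, 184), (320, 183), (324, 170), (328, 162), (332, 149), (336, 138), (340, 120), (344, 110), (348, 107), (352, 191), (356, 202), (360, 201), (364, 202), (368, 201)]
cap [   0   74   44   66 1424] [ 14.48876404 117.2366573 ] [[0.55738924 0.55265354]] [0.65434503] [0.43352196]
cap [ 295   85   39   31 1127] [314.13487134 100.60958296] [[0.60102063 0.26148686]] [0.64043704] [0.13943303]
```

View pics/w5.png

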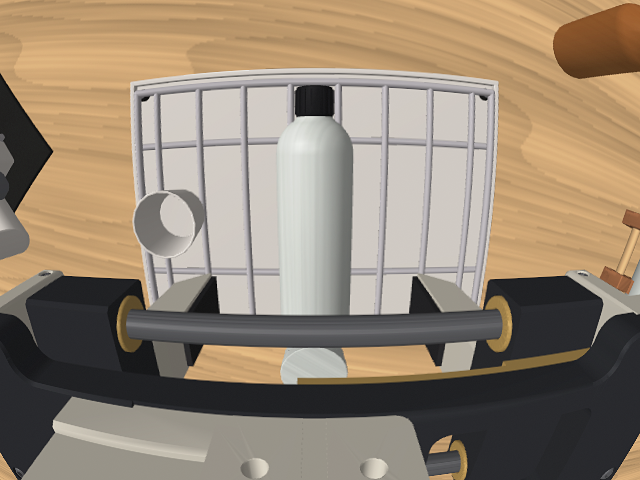

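Bottle_2 is centred between the fingers with its cap at (314,101). The scoop at (168,224) is clear of the fingers.

apply_moves(delta_pos=[[0, 0, -0.06], [0, 0, -0.12], [0, 0, -0.18], [0, 0, -0.22], [0, 0, -0.25], [0, 0, -0.28], [0, 0, -0.299], [0, 0, -0.299]], dr=[[0, 0, 0], [0, 0, 0], [0, 0, 0], [0, 0, 0], [0, 0, 0], [0, 0, 0], [0, 0, 0], [0, 0, 0]], jaw=[1, 1, 1, 1, 1, 1, 1, 1])

```text
time: 12.78
tool_pos: [0.501, 0.2422, 0.0385]
tool_rot: [3.141, 0.003, 0.194]
contact_force: [-0.0, -0.3, -1.0]
opening: 0.0914
grip_force: 0.0
```

apply_moves(delta_pos=[[0, 0, 0], [0, 0, 0], [0, 0, 0], [0, 0, 0], [0, 0, 0], [0, 0, 0], [0, 0, 0], [0, 0, 0]], dr=[[0, 0, 0], [0, 0, 0], [0, 0, 0], [0, 0, 0], [0, 0, 0], [0, 0, 0], [0, 0, 0], [0, 0, 0]], jaw=[0.9, 0.85, 0.8, 0.76, 0.72, 0.69, 0.66, 0.64], force=14)

```text
time: 13.45
tool_pos: [0.5017, 0.2436, 0.04]
tool_rot: [3.142, -0.0, 0.196]
contact_force: [-0.4, -0.1, -0.4]
opening: 0.0594
grip_force: 0.0
```

apply_moves(delta_pos=[[0, 0, 0], [0, 0, 0], [0, 0, 0], [0, 0, 0], [0, 0, 0], [0, 0, 0]], dr=[[0, 0, 0], [0, 0, 0], [0, 0, 0], [0, 0, 0], [0, 0, 0], [0, 0, 0]], jaw=[0.63, 0.62, 0.61, 0.6, 0.6, 0.6])

```text
time: 13.95
tool_pos: [0.5018, 0.2431, 0.0401]
tool_rot: [3.141, -0.0, 0.196]
contact_force: [0.6, -3.0, 1.6]
opening: 0.0552
grip_force: 1.9
```

apply_moves(delta_pos=[[0, 0, 0], [0, 0, 0], [0, 0, 0], [0, 0, 0]], dr=[[0, 0, 0], [0, 0, 0], [0, 0, 0], [0, 0, 0]], jaw=[0.56, 0.56, 0.56, 0.56], force=22)

```text
time: 14.28
tool_pos: [0.502, 0.2424, 0.0402]
tool_rot: [3.14, 0.0, 0.196]
contact_force: [1.0, -5.3, 3.8]
opening: 0.0517
grip_force: 20.6
```

apply_moves(delta_pos=[[0, 0, 0], [0, 0, 0], [0, 0, 0], [0, 0, 0]], dr=[[0, 0, 0], [0, 0, 0], [0, 0, 0], [0, 0, 0]], jaw=[0.54, 0.53, 0.53, 0.53], force=22)

```text
time: 14.62
tool_pos: [0.502, 0.2424, 0.0402]
tool_rot: [3.14, -0.0, 0.196]
contact_force: [0.1, -7.4, 3.7]
opening: 0.0516
grip_force: 20.6
```

apply_moves(delta_pos=[[0, 0, 0.003], [0, 0, 0.006], [0, 0, 0.01], [0, 0, 0.015], [0, 0, 0.02], [0, 0, 0.025], [0, 0, 0.025], [0, 0, 0.025]], dr=[[0, 0, 0], [0, 0, 0], [0, 0, 0], [0, 0, 0], [0, 0, 0], [0, 0, 0], [0, 0, 0], [0, 0, 0]], jaw=[0.53, 0.53, 0.53, 0.53, 0.53, 0.53, 0.53, 0.53])

```text
time: 15.28
tool_pos: [0.5018, 0.2436, 0.0501]
tool_rot: [-3.142, -0.0, 0.196]
contact_force: [0.3, 0.8, -0.8]
opening: 0.0518
grip_force: 19.5
```

Run:
```python
from h import *
s=telemetry.observe(); im=eyes.read_camera("wrist")
print(s["tool_pos"],s["opening"],s["grip_force"])
cv2.imwrite("pics/w6.png",im[40:400,150:500,::-1])
```

```text
[0.50180103 0.24361679 0.05012313] 0.05184751367280489 19.509927928447723
```

View pics/w6.png

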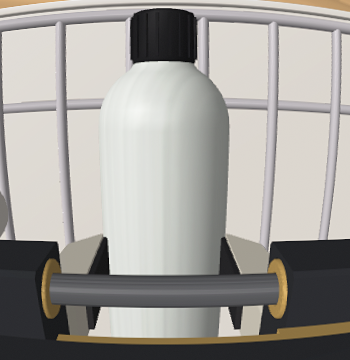

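The bottle is held and lifted off the drainer, cap at about (315,75) in the full frame and body straight in the grip. Next is carrying it to the rack.

apply_moves(delta_pos=[[0, 0, 0.02], [0, 0, 0.05], [0, -0.01, 0.09], [0, -0.03, 0.14], [0, -0.07, 0.19], [0, -0.12, 0.23], [0, -0.18, 0.25], [0, -0.24, 0.25]], dr=[[0, 0, 0], [0, 0, 0], [0, 0, 0], [0, 0, -0.03], [0, 0, -0.07], [0, 0, -0.12], [0, 0, -0.18], [0, 0, -0.24]], jaw=[0.53, 0.53, 0.53, 0.53, 0.53, 0.53, 0.53, 0.53])

```text
time: 16.0
tool_pos: [0.5029, 0.147, 0.1528]
tool_rot: [-3.141, -0.005, 0.075]
contact_force: [1.1, 0.3, 0.2]
opening: 0.0517
grip_force: 19.5
```

apply_moves(delta_pos=[[0.01, -0.06, 0], [0.02, -0.12, 0], [0.03, -0.18, 0], [0.04, -0.24, 0], [0.05, -0.3, 0], [0.06, -0.36, 0], [0.07, -0.42, 0], [0.075, -0.48, 0]], dr=[[0, 0, -0.06], [0, 0, -0.12], [0, 0, -0.18], [0, 0, -0.23], [0, 0, -0.28], [0, 0, -0.32], [0, 0, -0.35], [0, 0, -0.352]], jaw=[0.53, 0.53, 0.53, 0.53, 0.53, 0.53, 0.53, 0.53])

```text
time: 16.67
tool_pos: [0.532, -0.0458, 0.1505]
tool_rot: [3.141, -0.001, -0.101]
contact_force: [0.8, 0.7, -1.3]
opening: 0.0515
grip_force: 19.5
```

apply_moves(delta_pos=[[0, -0.06, 0], [0, -0.12, 0], [0, -0.18, 0], [0, -0.24, 0], [0, -0.3, 0], [0, -0.35, 0], [0, -0.39, 0], [0, -0.42, 0]], dr=[[0, 0, 0], [0, 0, 0], [0, 0, 0], [0, 0, 0], [0, 0, 0], [0, 0, 0], [0, 0, 0], [0, 0, 0]], jaw=[0.53, 0.53, 0.53, 0.53, 0.53, 0.53, 0.53, 0.53])

```text
time: 17.33
tool_pos: [0.5316, -0.2141, 0.1504]
tool_rot: [3.141, -0.0, -0.101]
contact_force: [-0.2, 0.2, -1.1]
opening: 0.0518
grip_force: 19.5
```

apply_moves(delta_pos=[[0, -0.015, 0], [0, -0.025, 0], [0, -0.03, 0], [0, -0.03, 0], [0, -0.03, 0]], dr=[[0, 0, 0], [0, 0, 0], [0, 0, 0], [0, 0, 0], [0, 0, 0]], jaw=[0.53, 0.53, 0.53, 0.53, 0.53])

```text
time: 17.75
tool_pos: [0.5318, -0.2238, 0.15]
tool_rot: [-3.141, 0.0, -0.099]
contact_force: [-0.5, -0.5, -0.2]
opening: 0.0515
grip_force: 19.5
```

```bash
cat > m.py <<'E'
from h import *
for _ in range(3): eyes.read_camera("top")
P=[]
for _ in range(5): s=telemetry.observe(); P.append(s["tool_pos"]); im=eyes.read_camera("wrist").astype(int)
s["tool_pos"]=np.mean(P,0); s["tool_rot"][0]=np.pi
print(s["tool_pos"],s["tool_rot"],s["grip_force"],s["opening"])
ex=np.array([.995,-.0998]);ey=np.array([.0998,.995])
t=s["tool_pos"];print("tcp",t[:2]@ex,t[:2]@ey)
def pr(n,uv,z):
    p=wcast(uv,z,s)[:,:2];print(n,(p@ex).round(4),(p@ey).round(4))
dk=((im.max(2)<50)&(np.arange(480)[:,None]<170)).astype(np.uint8)
n,l,st,ce=cv2.connectedComponentsWithStats(dk)
for i in range(1,n):
    if st[i,4]>300: pr(f"cap {st[i]} low/held",[ce[i]],.046); pr("",[ce[i]],t[2]+.008)
for r in (140,170,200,230):
    sat=im[r].max(1)-im[r].min(1); w=np.where((sat<35)&(im[r].max(1)>60))[0]
    sp=np.split(w,np.where(np.diff(w)>3)[0]+1); print(r,[(int(a[0]),int(a[-1])) for a in sp if len(a)>8])
E
python3 m.py
```

```text
[ 0.53179595 -0.22405384  0.15000714] [ 3.14159265e+00 -2.85887422e-05 -9.98471426e-02] 19.510410726070404 0.05189688924762428
tcp 0.5514975413457999 -0.16986033243408208
cap [ 280   49   67   54 3137] low/held [0.6709] [-0.1695]
 [0.6527] [-0.1697]
cap [ 238   80   39   32 1052] low/held [0.6564] [-0.1271]
 [0.6439] [-0.1441]
cap [ 349   88   39   31 1046] low/held [0.6511] [-0.2113]
 [0.6407] [-0.1949]
140 [(0, 17), (219, 402), (624, 639)]
170 [(0, 25), (219, 406)]
200 [(0, 35), (220, 404)]
230 [(0, 46), (221, 403)]
```

apply_moves(delta_pos=[[0, 0.001, -0.02], [0, 0.001, -0.05], [0, 0.001, -0.08], [0, 0.001, -0.11], [0, 0.001, -0.13], [0, 0.001, -0.145], [0, 0.001, -0.155], [0, 0.001, -0.155]], dr=[[0, 0, 0], [0, 0, 0], [0, 0, 0], [0, 0, 0], [0, 0, 0], [0, 0, 0], [0, 0, 0], [0, 0, 0]], jaw=[0.53, 0.53, 0.53, 0.53, 0.53, 0.53, 0.53, 0.53])

```text
time: 18.82
tool_pos: [0.5314, -0.2239, 0.0871]
tool_rot: [-3.141, 0.001, -0.1]
contact_force: [-0.3, 0.0, -0.3]
opening: 0.0518
grip_force: 19.5
```

apply_moves(delta_pos=[[0, 0, -0.003], [0, 0, -0.006], [0, 0, -0.009], [0, 0, -0.012], [0, 0, -0.012]], dr=[[0, 0, 0], [0, 0, 0], [0, 0, 0], [0, 0, 0], [0, 0, 0]], jaw=[0.53, 0.53, 0.53, 0.53, 0.53])

```text
time: 19.23
tool_pos: [0.5317, -0.2241, 0.0832]
tool_rot: [3.141, -0.0, -0.1]
contact_force: [-0.1, 0.7, -0.6]
opening: 0.0517
grip_force: 19.5
```

apply_moves(delta_pos=[[0, 0, -0.001], [0, 0, -0.002], [0, 0, -0.003], [0, 0, -0.003]], dr=[[0, 0, 0], [0, 0, 0], [0, 0, 0], [0, 0, 0]], jaw=[0.53, 0.53, 0.53, 0.53])

```text
time: 19.57
tool_pos: [0.5317, -0.2241, 0.0819]
tool_rot: [3.141, 0.0, -0.1]
contact_force: [0.6, -0.6, -0.9]
opening: 0.0514
grip_force: 19.5
```

apply_moves(delta_pos=[[0, 0, -0.001], [0, 0, -0.002], [0, 0, -0.002], [0, 0, -0.002]], dr=[[0, 0, 0], [0, 0, 0], [0, 0, 0], [0, 0, 0]], jaw=[0.53, 0.53, 0.53, 0.53])

```text
time: 19.9
tool_pos: [0.5319, -0.2241, 0.0813]
tool_rot: [3.141, -0.0, -0.1]
contact_force: [0.6, 0.4, 1.3]
opening: 0.0518
grip_force: 20.0
```

apply_moves(delta_pos=[[0, 0, -0.001], [0, 0, -0.002], [0, 0, -0.002], [0, 0, -0.002]], dr=[[0, 0, 0], [0, 0, 0], [0, 0, 0], [0, 0, 0]], jaw=[0.53, 0.53, 0.53, 0.53])

```text
time: 20.23
tool_pos: [0.5321, -0.2241, 0.0811]
tool_rot: [3.141, -0.001, -0.1]
contact_force: [-0.5, 1.5, 5.8]
opening: 0.0513
grip_force: 21.0
```

apply_moves(delta_pos=[[0, 0, 0], [0, 0, 0.001], [0, 0, 0.001], [0, 0, 0.001]], dr=[[0, 0, 0], [0, 0, 0], [0, 0, 0], [0, 0, 0]], jaw=[0.56, 0.57, 0.58, 0.59], force=8)

```text
time: 20.57
tool_pos: [0.5319, -0.224, 0.0808]
tool_rot: [3.142, -0.001, -0.1]
contact_force: [0.4, 1.6, -0.5]
opening: 0.0538
grip_force: 0.7
```

apply_moves(delta_pos=[[0, 0, 0], [0, 0, 0], [0, 0, 0], [0, 0, 0], [0, 0, 0], [0, 0, 0], [0, 0, 0], [0, 0, 0]], dr=[[0, 0, 0], [0, 0, 0], [0, 0, 0], [0, 0, 0], [0, 0, 0], [0, 0, 0], [0, 0, 0], [0, 0, 0]], jaw=[0.6, 0.62, 0.64, 0.66, 0.68, 0.71, 0.74, 0.76])

```text
time: 21.23
tool_pos: [0.5317, -0.2241, 0.0807]
tool_rot: [3.141, 0.0, -0.1]
contact_force: [-0.7, -0.3, 0.5]
opening: 0.0696
grip_force: 0.0
```

Released cleanly, so I'll retreat straight up.

apply_moves(delta_pos=[[0, 0, 0.01], [0, 0, 0.03], [0, 0, 0.06], [0, 0, 0.1], [0, 0, 0.15], [0, 0, 0.2], [0, 0, 0.25], [0, 0, 0.27]], dr=[[0, 0, 0], [0, 0, 0], [0, 0, 0], [0, 0, 0], [0, 0, 0], [0, 0, 0], [0, 0, 0], [0, 0, 0]], jaw=[0.8, 0.85, 0.88, 0.9, 0.9, 0.9, 0.9, 0.9])

```text
time: 21.9
tool_pos: [0.5329, -0.2248, 0.1925]
tool_rot: [3.139, -0.005, -0.1]
contact_force: [0.8, 0.4, 0.1]
opening: 0.0827
grip_force: 0.0
```

```bash
sed -i 's/t\[2\]+.008/.0884/' m.py; python3 m.py
```

```text
[ 0.53128202 -0.22385055  0.1878741 ] [ 3.14159265e+00  2.41451335e-03 -1.00210638e-01] 0.0 0.08274372585597069
tcp 0.5509658969826353 -0.16970935507324053
cap [ 294   82   40   32 1170] low/held [0.6569] [-0.1693]
 [0.6526] [-0.1694]
cap [247  85  35  28 846] low/held [0.6568] [-0.1271]
 [0.6526] [-0.1328]
cap [346  92  35  28 871] low/held [0.6509] [-0.2118]
 [0.6474] [-0.2062]
140 [(17, 38), (230, 394), (605, 639)]
170 [(0, 47), (230, 396), (617, 639)]
200 [(0, 57), (231, 395)]
230 [(0, 68), (232, 393)]
```

The three caps sit at y' = -0.127, -0.169 and -0.212, which is an even pyramid with every neck on the +x side. The gripper is clear, so I'm handing in.

```bash
python3 -c "
from cell import job
print(job.hand_in())"
```

```text
the job is handed in; nothing more can be done
None
```

I placed both bottles, bottle_1 in the free cradle and bottle_2 in the hollow on top, with all necks to the rack's +x, and handed the job in at about 22 s; the hand-in gave no verdict.

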